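Unbolt the saw-blade chest

TASK

Unbolt the lid of the saw-blade chest: press the catch's paddle down with one fingertip and, keeping it down, push the bolt's upright tab with the other fingertip to slide the bolt fully back out of its keeper. Then take the fingers away so that the catch springs up again and locks the bolt in the drawn-back position. Leave the lid shut, and leave the jar, hammer, screwdriver and glue bottle where they are.

Things in the scene. Friction and masses are not known exactly. Their poses are not given: they have to be found in the camera images.
- chest: Low plywood chest 340 (x) x 400 (y) x 120 mm high on the bench. Origin: centre of its underside; x runs from its front rail (fixed 45 mm strip of the top) to the hinges of its lid, y to the left seen from the front, z up. The lid is the rest of the top, flush with the rail, 120 mm above the bench. On the lid, along x, lies the steel slide bolt; beyond the tab its guide straps stand 16 mm high.
- keeper (a point): The staple on the front rail through which the bolt's nose sticks while shot; this point is at its top, 16 mm above the rail. The bolt is a flat bar 170 mm long, 24 mm wide, its top 11 mm above the lid, along the chest's x axis.
- tab (a point): Centre of the bolt's upright steel finger tab, 25 mm above the lid: a plate 6 mm thick (chest x), 28 mm wide (y), top edge 39 mm above the lid. Pushing its keeper-side face (3 mm from this point) towards chest +x, away from the keeper, draws the bolt. On that side the bar is bare for 39 mm, as far as the catch's tooth arm; the fingertip goes in there. On the other side a strap stands 43 mm away.
- bolt (a joint): How far the bolt is drawn back, in m: 0 to 0.0015 at the start (shot), 0.032 fully back at its stop. It slides stiffly (about 3 N) and stays where it is left. While the catch's tooth is in the first notch it can move only about 2 mm; the second notch takes the tooth when the bolt is at 0.028 to 0.032.
- paddle (a point): Centre of the upper face of the catch's paddle, a ribbed steel plate 62 mm long (chest x), 36 mm wide, at the bolt's +y side: from the shot bolt's tab 47 mm in y, -1 mm in x. At rest this point is 25 mm above the lid, the plate sloping slightly up to +y; pressed, 18 mm, sloping slightly down. It does not travel with the bolt: the fingertip slides along it as the bolt moves.
- catch (a joint): Angle of the catch, a spring rocker, in rad: 0 with its tooth down in a notch of the bolt, clear of the notch above 0.19, 0.32 with the paddle right down at its stop. At the paddle's centre 2 N starts it and 5 N holds it down, 8 N nearer its pin; let go, it springs back if a notch lies under the tooth. The pin lies along chest x, 24 mm from the bolt's centre line, top 21 mm above the lid.
- lid (a joint): angle of the chest's lid in rad about its hinges: 0 shut, positive opens upward; its own weight keeps it shut.
- pull (a point): Middle of the top bar of the wire lifting pull on the lid, left of the bolt: 90 mm long (y), 30 mm high. Not needed.
- jar_mid (a point): centre of a glass jar with a yellow lid, 60 mm across and 70 mm high, standing on the chest's lid to the right of the bolt (chest -y). Leave alone.
- hammer: claw hammer with wooden handle, 260 mm long, lying on the chest's lid behind the bolt; origin under its middle, x along the handle towards the head. Leave alone.
- screwdriver: screwdriver with a black handle, 200 mm long, lying on the bench to the left of the chest; origin under its middle. Leave alone.
- glue_mid (a point): centre of a white glue bottle, 56 mm across and 150 mm high, standing on the bench to the right of the chest. Leave alone.

How it is judged:
By the outcome, as a careful person would: the job done as asked, in the order asked, and still so for the second after the job is handed in, with the robot touching nothing.
It also fails if it takes over 32 s, if anything falls off the work surface, if the arm or the gripper's body presses on something with over 40 N, if the wrist force passes 120 N, or if a joint passes its speed limit or range.

ROBOT

A 6-joint arm with a two-finger parallel gripper is mounted at the origin on the work surface. World frame = base frame: x ahead of the robot, y to its left, z up, the work surface at z = 0. Lengths are in m, angles in rad, forces in N, time in s.
With the tool pointing down it reaches from about 0.375 to 0.975 m from the base axis. Payload 3.8 kg.
Tool frame: the origin (TCP) lies at the very end of the fingers, on their centre line; the grasp point (between the pads) lies 19 mm behind it; z points along the fingers, y is the direction in which the jaws open and shut (so a half turn about z gives the same grasp; the last joint's range is limited). The gripper opens to 85 mm and grips with 20 to 120 N. Pads are 22 mm wide; open, the fingers measure 114 mm over their backs; the gripper's body (76 mm by 85 mm) begins 54 mm behind the grasp point. The pads swing forward as they close: fully open they stand 13 mm farther back than shut.
Start: joints at [-1.313, 0.264, 1.604, -0, 1.274, -0.037], TCP at [0.196, -0.646, 0.231] pointing down, gripper open.
Joint ranges: [-2.63, 2.63], [-0.94, 2.18], [0.31, 2.57], [-1.31, 4.45], [0, 2.66], [-2.55, 2.55]. Speed limits (rad/s): [2.57, 2.57, 3.14, 3.14, 3.14, 3.14].

INTERFACE

Orientations are given as a rotation vector (axis times angle).
In Python, from workcell import bot, viewer gives the robot as it stands.
- The arm moves only by the tool jog_arm, never from a script. Its argument "motion" is a list of rows, each an object of numbers: "dx", "dy", "dz": the shift along the world's x, y, z in cm; "turn": the turn about the world's z in rad. A call has 1 to 12 rows; each row shifts and turns the commanded pose from where the row before left it; what a row does not reach is not made up. A row lasts 1/12 s, in which the tool goes at most 41.7 mm and 7.16 degrees, less where a joint would pass 70% of its speed; a pose out of reach is approached as far as the arm can. A call is refused whole if a number of a shift passes 4.17 or a number of a turn 0.125, either way. A call with a gripper value outside its range is refused whole. "fingers" is the finger opening in cm, from 0 to 8.54, set as the call begins (left out, the last holds). The fingers move at their own pace and stop on an object; "grip_force" is the grip in N (left out, the last holds). Time passes only in rows, so rows that do not move let the fingers close. It gives the time, the measured TCP pose, the force and the opening at its end, in the units of the state.
- bot.read_state(): the state, without advancing time (a new reading comes with each control period).
- viewer.read_camera(name): name is "side" or "top" or "wrist"; returns (picture, depth): 400x640x3 uint8, red, green, blue; 400x640 float32, m along the optical axis (not along the pixel's ray), 0 where there is no reading.
- viewer.camera_info(name): a dict with "vertical_fov" (degrees; the focal length in pixels is half the picture's height over the tangent of half this angle, whatever the lens; pixels are square), "cx", "cy" (the principal point, pixels), "R" (3x3) and "t" (3): a world point X has camera coordinates R X + t. Camera axes: x right, y down, z forward; pixel columns grow to the right and rows downward; lengths in m; the calibration is good to about 2 mm. A picture is of the moment at which its call begins: read the wrist's pose just before it. camera_info takes no time and is no camera call; for the wrist camera it gives the pose at the moment of the call.
- bot.finish_job(): hands the job in, once; it reports no verdict.
The state is a dict: "time": time; "q": joint angles; "joint_vel": joint speeds; "joint_torque": joint torques, N m; "tool_pos": TCP position; "tcp_rot": TCP orientation; "wrist_force": force on the tool from outside, world axes, zero at the start; "torque": the same for the moment, N m; "width": opening from 0.0 (shut) to 1.0 (fully open).
Only numpy, scipy, OpenCV 4.12 (cv2) and the standard library are available. Lean on these libraries where they do the work, as an engineer would, in place of code of your own. Each camera call takes 0.05 s, during which the arm holds its last target. There are 200 camera calls.

## Working session

There is one attempt and no reset: what is moved stays moved. The work goes in short steps, Python scripts to look and compute and a tool call to move; the robot and the scene stay as the last step left them, time stands still between calls to the robot, and variables do not carry over. Pictures are saved under pics/ and viewed, about 8 in all and at most 12, crops included, and the job is handed in when it is done.

Besides the shell and the picture viewer there is one more tool, called as name([rows], argument=value, ...), one row to a line, values as JSON. jog_arm: Moves the arm, as the interface text tells. Its arguments: {"type":"object","properties":{"motion":{"type":"array"},"fingers":{"type":"number"},"grip_force":{"type":"number"}},"required":["motion"]}

```bash
mkdir -p pics; cat > h.py <<'E'
import numpy as np, cv2
from workcell import bot, viewer
def K(i): return 200/np.tan(np.radians(i["vertical_fov"])/2)
def pt(i,d,u,v):
    z=d[v,u]; f=K(i); c=np.array([(u-i["cx"])/f*z,(v-i["cy"])/f*z,z])
    return np.array(i["R"]).T@(c-np.array(i["t"]))
def ray(i,u,v,h):
    f=K(i); R=np.array(i["R"]); o=-R.T@np.array(i["t"]); r=R.T@np.array([(u-i["cx"])/f,(v-i["cy"])/f,1])
    return o+r*(h-o[2])/r[2]
def snap(n,name):
    i=viewer.camera_info(n); p,d=viewer.read_camera(n); cv2.imwrite(f"pics/{name}.png",p[:,:,::-1]); np.savez(f"pics/{name}.npz",p=p,d=d,**{k:i[k] for k in i}); return i,p,d
E
python3 - <<'E'
from h import *
for n in("side","top"):
    i,p,d=snap(n,n+"0"); print(n,i)
a=cv2.imread("pics/side0.png");b=cv2.imread("pics/top0.png")
s=bot.read_state();print(s)
E
```

```text
side {'vertical_fov': 49.97886268007018, 'cx': 322.75415537200786, 'cy': 200.60222855192842, 'R': array([[-0.78996523, -0.61285711,  0.01900259],
       [-0.42398152,  0.52359375, -0.73897852],
       [ 0.44293861, -0.59182408, -0.67346095]]), 't': array([0.45002109, 0.28830689, 0.97549517])}
top {'vertical_fov': 50.588076252212446, 'cx': 313.32144396518436, 'cy': 202.63362353826332, 'R': array([[-1.06793972e-02, -9.99942060e-01, -1.35175870e-03],
       [-9.85214866e-01,  1.07532550e-02, -1.70985481e-01],
       [ 1.70990109e-01, -4.94249095e-04, -9.85272621e-01]]), 't': array([0.04531315, 0.56893644, 1.10658322])}
{'time': 0.1, 'q': array([-1.31290762e+00,  2.64716253e-01,  1.60527411e+00,  1.94123297e-06,
        1.27367343e+00, -3.68503606e-02]), 'joint_vel': array([-0.00207478, -0.00187027, -0.00171139,  0.00184482,  0.00037285,
       -0.00114896]), 'joint_torque': array([-4.71125386e-04, -5.16709936e+01, -3.68590021e+01, -9.69471262e-05,
        6.35670352e-03,  6.95556849e-06]), 'tool_pos': array([ 0.19594096, -0.64523559,  0.2300408 ]), 'tcp_rot': array([-3.10550386e+00, -4.60997888e-01,  3.55695036e-04]), 'wrist_force': array([0.30641643, 0.1264251 , 0.02435881]), 'torque': array([0.03170027, 0.03829482, 0.00524223]), 'width': 1.0024607372723824}
```

View pics/top0.png

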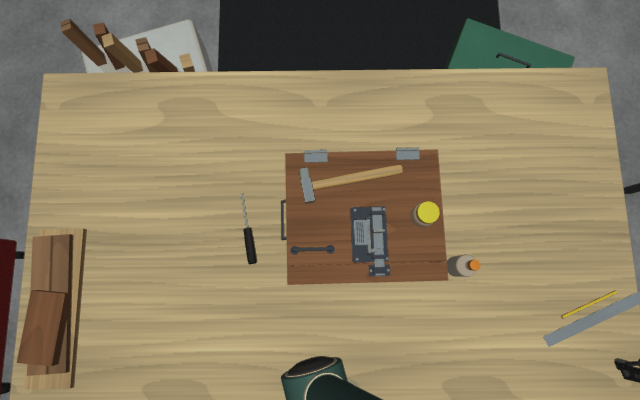

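View pics/side0.png

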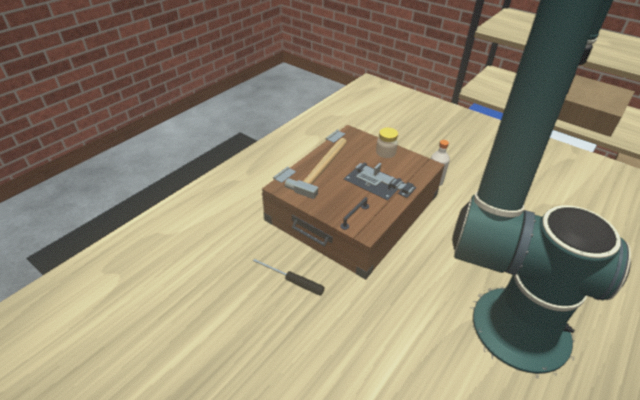

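The top view shows the chest, with the bolt and catch around (370,240), the tab near (378,235) and the paddle near (361,233). I'll zoom in there and get its pose.

```bash
python3 - <<'E'
from h import *
z=np.load("pics/top0.npz");i={k:z[k] for k in("vertical_fov","cx","cy","R","t")};p=z["p"];d=z["d"]
c=p[195:290,335:410,::-1]; cv2.imwrite("pics/crop1.png",cv2.resize(c,None,fx=6,fy=6,interpolation=cv2.INTER_CUBIC))
s=np.load("pics/side0.npz");cv2.imwrite
# chest corners on z=.12
hsv=cv2.cvtColor(p,cv2.COLOR_RGB2HSV)
f=K(i)
v,u=np.mgrid[0:400,0:640]
R=i["R"];C=np.stack([(u-i["cx"])/f*d,(v-i["cy"])/f*d,d],-1); W=(C-i["t"])@R
m=((W[...,2]>.105)&(W[...,0]>.3)&(W[...,0]<1)&(abs(W[...,1])<.4)&(d>0)&(v<300)).astype(np.uint8)
cn=max(cv2.findContours(m,0,2)[0],key=cv2.contourArea)
P=W[m>0][:,:2].astype(np.float32); P=W[(m>0)&(abs(W[...,2]-.12)<.006)][:,:2].astype(np.float32)
print(cv2.minAreaRect(P))
print(cv2.minAreaRect(cn),len(P),np.median(W[(m>0)][:,2]))
h=W[...,2]-.12
print((h[205:278:3,348:392:2]*1000).round().astype(int))
E
```

```text
((0.5277835130691528, -0.12185123562812805), (0.34409669041633606, 0.46331486105918884), 1.0301927328109741)
((365.3487854003906, 215.2301483154297), (133.9086456298828, 160.4055633544922), 88.4306411743164) 17371 0.12010638154421122
[[   0    1   -4    0    1    2    1    0    1    3    1   -4   -1   -3
     1    1    0   -2   -1    1   -1   -3]
 [  -4    2    1    4    2    1    2    3    4    2    1   -1    9   10
    10   12    9    0    5    1   -1    0]
 [   1    2    3    3    0    4    2    2    2    2    0   12   18   14
    16   18   16   11    3    1    2    0]
 [  -3   -3    2    2    5    3    5    2    4    4    4   14   16   16
    15   17   18   17    4   -2    2    2]
 [  -2    0    3    2    1    1    3    3    0   22   19   20    4   12
    13   11   13    0    2   -4    4    0]
 [  -1 1068    1   24 1068   21   23   24   20   24   19   -3    8   10
    10    8   13   -1    5    0    0    0]
 [   0    0   -1   29   25   25   28   25   23   21   23    4    6   10
    10    7   12    3    1    5   -3    1]
 [   0   -1   -2   23   28   24   20   24   20   23   21    4
[... 1309 characters left out ...]
  3   -1]
 [   1   -1   -2    1    2   -4    1   -2   -1   -1   -1   -1   -2    1
     4    5    8    2   -4   -1   -1   -1]
 [  -2    0   -3    0   -3    1    1    2   -2   -3   -1    3    1    6
    10   10   11    7   13    5    3    1]
 [   1    1    0   -1    2    2    0   -1    1   -4    0    1    3   17
    15   16   11   17   12   15   -1    1]
 [   1   -2   -3   -1   -1   -2   -3    3   -2    0    1    3    3   16
    15   19   15   13   16   14    4   -3]
 [  -2    1    3   -1    1   -2    0    0    1    0   -3    6    4    2
    12   11   12   12   12   -2    4    2]
 [   1   -2   -3   -1   -1   -1   -3    1    0    1   -4   -2    1   -3
    -1   -1   -1   -2   -2    1    2   -2]]
```

View pics/crop1.png

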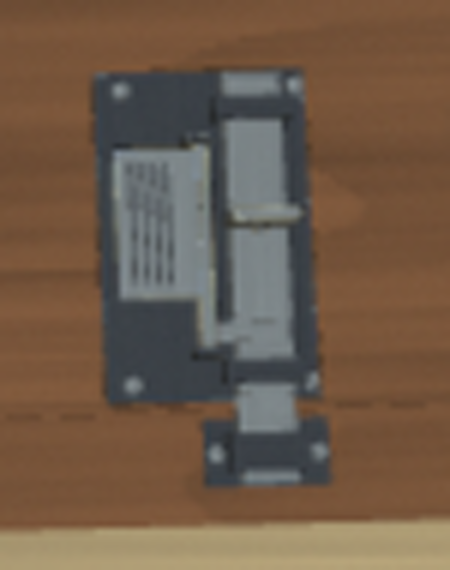

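The crop shows the tab's top edge at crop (265,214), the paddle corners at about (112..208,148) and (120..215,298), and the chest with a slight yaw. Next I'll convert these to world points.

```bash
python3 - <<'E'
from h import *
from scipy.spatial.transform import Rotation as Ro
z=np.load("pics/top0.npz");i={k:z[k] for k in("vertical_fov","cx","cy","R","t")}
g=lambda x,y,h: ray(i,335+(x+.5)/6-.5,195+(y+.5)/6-.5,.12+h)
def yaw(a,b): w=b-a; return np.degrees(np.arctan2(w[1],w[0])),np.hypot(w[0],w[1])
print("plate left",yaw(g(108,403,.002),g(95,75,.002)))
print("bolt axis",yaw(g(271,478,.016),g(251,82,.016)))
c=[ray(i,u,v,.12) for u,v in((288,284),(447,281),(286,154),(438,150))]
print(np.round(c,3)); print(yaw(c[0],c[2]),yaw(c[1],c[3]),yaw(c[1],c[0]),yaw(c[3],c[2]))
print("tab",g(265,214,.039),"keeper",g(271,478,.016),"paddle",np.mean([g(112,148,.025),g(208,148,.025),g(120,298,.025),g(215,298,.025)],0))
s=bot.read_state();print(Ro.from_rotvec(s["tcp_rot"]).as_matrix().round(3))
E
```

```text
plate left (np.float64(0.7704819688662782), np.float64(0.13820772613091312))
bolt axis (np.float64(0.7846671302876888), np.float64(0.16375727815266428))
[[ 0.353  0.104  0.12 ]
 [ 0.356 -0.29   0.12 ]
 [ 0.687  0.109  0.12 ]
 [ 0.693 -0.288  0.12 ]]
(np.float64(0.8715095000902863), np.float64(0.33370738582686005)) (np.float64(0.2962290631717572), np.float64(0.3369993354125575)) (np.float64(90.45128469041157), np.float64(0.39428096980999083)) (np.float64(90.92672429953107), np.float64(0.39765414760849194))
tab [ 0.48021593 -0.11959717  0.159     ] keeper [ 0.37448586 -0.12159518  0.136     ] paddle [ 0.47858197 -0.07994545  0.145     ]
[[ 0.957  0.29  -0.001]
 [ 0.29  -0.957  0.002]
 [ 0.    -0.002 -1.   ]]
```

jog_arm([
  {"dx":1.32,"dy":2.75,"dz":0.1,"turn":-0.014},
  {"dx":1.32,"dy":2.75,"dz":0.1,"turn":-0.014},
  {"dx":1.32,"dy":2.75,"dz":0.1,"turn":-0.014},
  {"dx":1.32,"dy":2.75,"dz":0.1,"turn":-0.014},
  {"dx":1.32,"dy":2.75,"dz":0.1,"turn":-0.014},
  {"dx":1.32,"dy":2.75,"dz":0.1,"turn":-0.014},
  {"dx":1.32,"dy":2.75,"dz":0.1,"turn":-0.014},
  {"dx":1.32,"dy":2.75,"dz":0.1,"turn":-0.014},
  {"dx":1.32,"dy":2.75,"dz":0.1,"turn":-0.014},
  {"dx":1.32,"dy":2.75,"dz":0.1,"turn":-0.014},
], fingers=3.3)

```text
time: 0.93
tool_pos: [0.3282, -0.3692, 0.2408]
tcp_rot: [-3.132, -0.241, 0.001]
wrist_force: [0.1, 0.5, -0.1]
width: 0.385
```

jog_arm([
  {"dx":1.32,"dy":2.75,"dz":0.1,"turn":-0.014},
  {"dx":1.32,"dy":2.75,"dz":0.1,"turn":-0.014},
  {"dx":1.32,"dy":2.75,"dz":0.1,"turn":-0.014},
  {"dx":1.32,"dy":2.75,"dz":0.1,"turn":-0.014},
  {"dx":1.32,"dy":2.75,"dz":0.1,"turn":-0.014},
  {"dx":1.32,"dy":2.75,"dz":0.1,"turn":-0.014},
  {"dx":1.32,"dy":2.75,"dz":0.1,"turn":-0.014},
  {"dx":1.32,"dy":2.75,"dz":0.1,"turn":-0.014},
  {"dx":1.32,"dy":2.75,"dz":0.1,"turn":-0.014},
  {"dx":1.32,"dy":2.75,"dz":0.1,"turn":-0.014},
  {},
  {},
])

```text
validation failed for argument at $.mo...
```

```bash
python3 - <<'E'
from h import *
s=bot.read_state(); print(s["time"],s["tool_pos"],s["tcp_rot"],s["wrist_force"],s["width"])
i,p,d=snap("wrist","w1"); print({k:np.round(i[k],3) for k in i})
E
```

```text
0.9333 [ 0.32823877 -0.36919564  0.24082122] [-3.13161872e+00 -2.41269498e-01  5.35380086e-04] [ 0.07044492  0.50516838 -0.05701752] 0.38463242001694814
{'vertical_fov': np.float64(61.268), 'cx': np.float64(321.236), 'cy': np.float64(195.49), 'R': array([[ 0.153, -0.988, -0.001],
       [-0.947, -0.147,  0.286],
       [-0.283, -0.043, -0.958]]), 't': array([-0.414,  0.216,  0.465])}
```

View pics/w1.png

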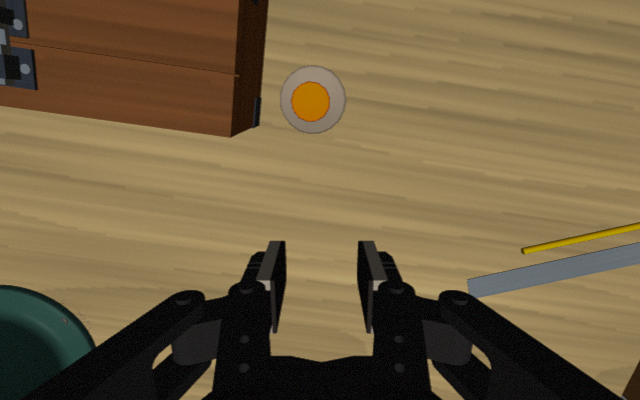

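The wrist view shows the fingertips at (278,241) and (366,241), and the glue bottle well clear. The second move was refused because of its empty rows, so I'll resend it.

jog_arm([
  {"dx":1.32,"dy":2.75,"dz":0.1,"turn":-0.014},
  {"dx":1.32,"dy":2.75,"dz":0.1,"turn":-0.014},
  {"dx":1.32,"dy":2.75,"dz":0.1,"turn":-0.014},
  {"dx":1.32,"dy":2.75,"dz":0.1,"turn":-0.014},
  {"dx":1.32,"dy":2.75,"dz":0.1,"turn":-0.014},
  {"dx":1.32,"dy":2.75,"dz":0.1,"turn":-0.014},
  {"dx":1.32,"dy":2.75,"dz":0.1,"turn":-0.014},
  {"dx":1.32,"dy":2.75,"dz":0.1,"turn":-0.014},
  {"dx":1.32,"dy":2.75,"dz":0.1,"turn":-0.014},
  {"dx":1.32,"dy":2.75,"dz":0.1,"turn":-0.014},
  {"dz":0},
  {"dz":0},
])

```text
validation failed for argument at $.mo...
```

```bash
python3 - <<'E'
from h import *
s=bot.read_state(); print(s["time"],s["tool_pos"],s["tcp_rot"],s["wrist_force"],s["width"])
i,p,d=snap("wrist","w2"); print({k:np.round(i[k],3) for k in i})
f=K(i);R=np.array(i["R"]);t=np.array(i["t"])
for q in ([.480,-.1196,.159],[.4786,-.0726,.145],[.374,-.1216,.136],s["tool_pos"]):
    c=R@np.array(q)+t; print(q,c[:2]/c[2]*f+[i["cx"],i["cy"]])
cv2.imwrite("pics/w2b.png",cv2.resize(p[:,:,::-1][60:400,150:490],None,fx=1.7,fy=1.7,interpolation=cv2.INTER_CUBIC))
E
```

```text
0.9833 [ 0.33005679 -0.36475289  0.24088277] [-3.12730272e+00 -2.42419591e-01 -2.76443089e-03] [ 0.87507313  4.16904127 -0.36363439] 0.38777037042701795
{'vertical_fov': np.float64(61.268), 'cx': np.float64(321.236), 'cy': np.float64(195.49), 'R': array([[ 0.154, -0.988, -0.005],
       [-0.947, -0.149,  0.284],
       [-0.281, -0.039, -0.959]]), 't': array([-0.409,  0.219,  0.467])}
[0.48, -0.1196, 0.159] [ -78.14930743 -121.38456598]
[0.4786, -0.0726, 0.145] [-133.92650692 -118.65945381]
[0.374, -0.1216, 0.136] [-10.65661822  82.92482754]
[ 0.33005679 -0.36475289  0.24088277] [322.93774122 257.51715276]
```

View pics/w2b.png

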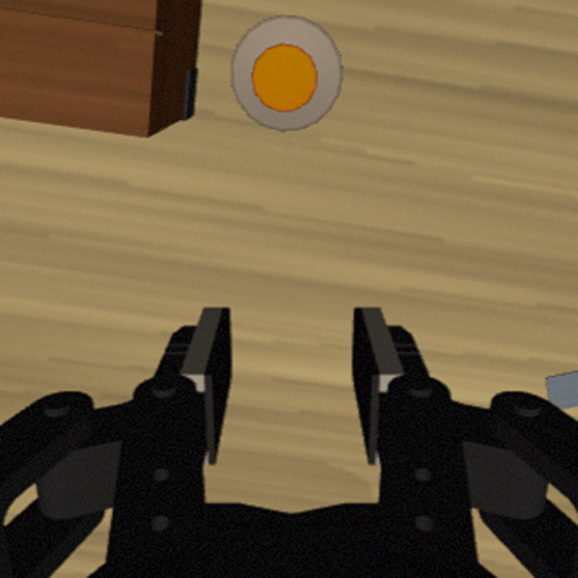

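The arm hasn't moved: the rows were refused again, so this picture shows the same place as before.

jog_arm([
  {"dx":1.32,"dy":2.75,"dz":0.1,"turn":-0.014},
  {"dx":1.32,"dy":2.75,"dz":0.1,"turn":-0.014},
  {"dx":1.32,"dy":2.75,"dz":0.1,"turn":-0.014},
  {"dx":1.32,"dy":2.75,"dz":0.1,"turn":-0.014},
  {"dx":1.32,"dy":2.75,"dz":0.1,"turn":-0.014},
  {"dx":1.32,"dy":2.75,"dz":0.1,"turn":-0.014},
  {"dx":1.32,"dy":2.75,"dz":0.1,"turn":-0.014},
  {"dx":1.32,"dy":2.75,"dz":0.1,"turn":-0.014},
  {"dx":1.32,"dy":2.75,"dz":0.1,"turn":-0.014},
  {"dx":1.32,"dy":2.75,"dz":0.1,"turn":-0.014},
])

```text
time: 1.87
tool_pos: [0.4604, -0.0951, 0.2511]
tcp_rot: [3.141, 0.022, -0.0]
wrist_force: [-0.2, -0.5, -0.6]
width: 0.388
```

```bash
python3 - <<'E'
from h import *
s=bot.read_state(); print(s["time"],s["tool_pos"],s["tcp_rot"],s["wrist_force"],s["width"])
i,p,d=snap("wrist","w3"); print({k:np.round(i[k],3) for k in i})
f=K(i);R=np.array(i["R"]);t=np.array(i["t"])
for q in ([.480,-.1196,.159],[.4786,-.0726,.145],[.374,-.1216,.136],s["tool_pos"]):
    c=R@np.array(q)+t; print(q,c[:2]/c[2]*f+[i["cx"],i["cy"]])
E
```

```text
1.8667 [ 0.46044765 -0.09508384  0.25107103] [ 3.14111148e+00  2.18141052e-02 -3.88931291e-04] [-0.15713323 -0.53772488 -0.55408475] 0.38845949749446457
{'vertical_fov': np.float64(61.268), 'cx': np.float64(321.236), 'cy': np.float64(195.49), 'R': array([[ 0.014, -1.   ,  0.   ],
       [-0.958, -0.013,  0.286],
       [-0.286, -0.004, -0.958]]), 't': array([-0.101,  0.397,  0.53 ])}
[0.48, -0.1196, 0.159] [357.17323463 173.05628163]
[0.4786, -0.0726, 0.145] [292.69122109 169.88803739]
[0.374, -0.1216, 0.136] [351.36454216 286.7077642 ]
[ 0.46044765 -0.09508384  0.25107103] [322.91137656 257.29507007]
```

View pics/w3.png

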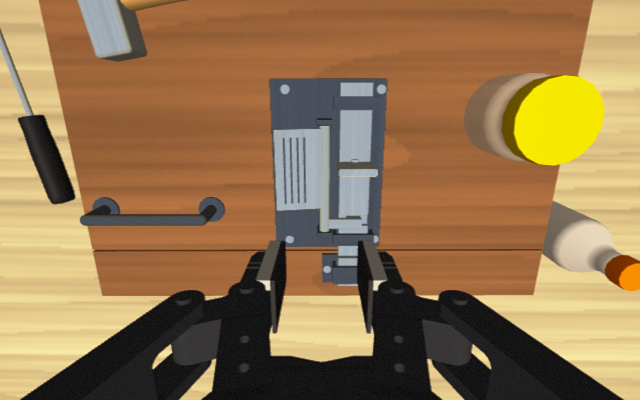

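Tab top edge is at (358,172) against a predicted (357,173), and the paddle centre is near (297,169) against (293,170), so the measurement holds. The tips are about 7 mm thick and are lined up in y with the tab and the paddle. I'll go down.

jog_arm([
  {"dz":-1.5},
  {"dz":-1.5},
  {"dz":-1.5},
  {"dz":-1.5},
  {"dz":-1.5},
  {"dz":-1.0},
  {"dz":-0.1},
  {"dz":-0.1},
], fingers=3.6)

```text
validation failed for argument at $.mo...
```

```bash
python3 - <<'E'
from h import *
i,p,d=snap("wrist","w4"); s=bot.read_state(); print(s["time"],s["tool_pos"],s["wrist_force"],s["width"])
E
```

```text
1.9667 [ 0.46150169 -0.09320851  0.25121478] [0.57506481 0.29435724 0.1596855 ] 0.38430297625734305
```

View pics/w4.png

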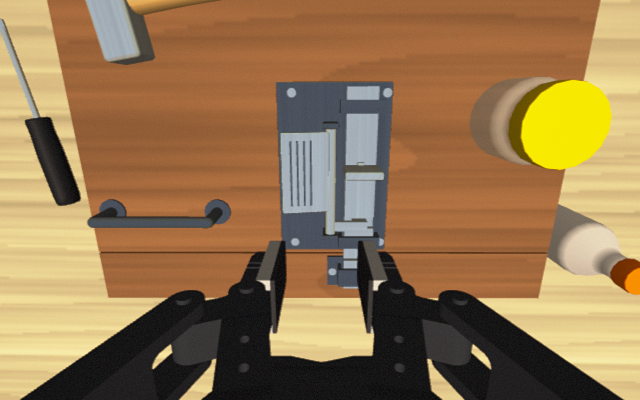

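The refused calls all had rows with keys missing, so I'll give all four in every row. The arm has settled at (0.4615, -0.0932).

jog_arm([
  {"dx":-0.1,"dy":-0.2,"dz":-1.5,"turn":0},
  {"dx":0,"dy":0,"dz":-1.5,"turn":0},
  {"dx":0,"dy":0,"dz":-1.5,"turn":0},
  {"dx":0,"dy":0,"dz":-1.5,"turn":0},
  {"dx":0,"dy":0,"dz":-1.5,"turn":0},
  {"dx":0,"dy":0,"dz":-1.0,"turn":0},
  {"dx":0,"dy":0,"dz":-0.3,"turn":0},
  {"dx":0,"dy":0,"dz":0,"turn":0},
], fingers=3.6)

```text
time: 2.63
tool_pos: [0.4582, -0.0984, 0.1622]
tcp_rot: [-3.141, -0.022, 0.004]
wrist_force: [0.2, 0.2, 1.1]
width: 0.423
```

```bash
python3 - <<'E'
from h import *
i,p,d=snap("wrist","w5"); s=bot.read_state(); print(s["time"],s["tool_pos"],s["wrist_force"],s["width"])
i,p,d=snap("wrist","w6"); s=bot.read_state(); print(s["time"],s["tool_pos"],s["wrist_force"],s["width"])
f=K(i);R=np.array(i["R"]);t=np.array(i["t"])
for q in ([.480,-.1196,.159],[.4786,-.0726,.145]):
    c=R@np.array(q)+t; print(q,c[:2]/c[2]*f+[i["cx"],i["cy"]])
cv2.imwrite("pics/w6b.png",cv2.resize(p[:,:,::-1][60:350,180:460],None,fx=2,fy=2,interpolation=cv2.INTER_CUBIC))
E
```

```text
2.6833 [ 0.45894919 -0.09836827  0.16319815] [-0.38323317 -0.64098595  0.13915957] 0.42069955702418693
2.7333 [ 0.459504   -0.09837593  0.16386079] [-0.22415932 -0.21923716  0.34503206] 0.4221696239193838
[0.48, -0.1196, 0.159] [369.6684837  212.31269317]
[0.4786, -0.0726, 0.145] [271.92095866 204.33346415]
```

View pics/w6b.png

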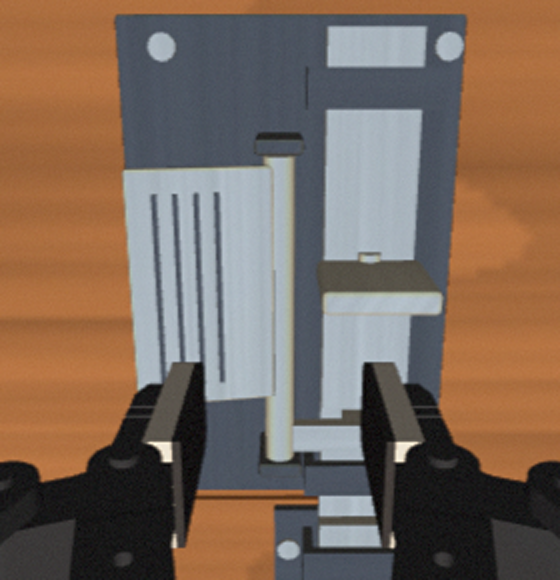

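The crop shows the tab's top edge at px (370,211), as predicted (369.7,212.3). The fingertips' front edges are at row 241, columns about 274 and 371, in front of the tab and over the ribbed paddle.

```bash
python3 - <<'E'
from h import *
z=np.load("pics/w6.npz");i={k:z[k] for k in("vertical_fov","cx","cy","R","t")};d=z["d"]
for u in(267,282,363,378):
  print(u,[ray(i,u,241,h).round(4) for h in(.164,.17)])
print(pt(i,d,274,246),pt(i,d,371,246), pt(i,d,240,180),pt(i,d,300,180),pt(i,d,280,170))
E
```

```text
267 [array([ 0.4672, -0.0727,  0.164 ]), array([ 0.4699, -0.0737,  0.17  ])]
282 [array([ 0.4673, -0.0796,  0.164 ]), array([ 0.47  , -0.0803,  0.17  ])]
363 [array([ 0.4678, -0.1165,  0.164 ]), array([ 0.4705, -0.1157,  0.17  ])]
378 [array([ 0.4679, -0.1234,  0.164 ]), array([ 0.4706, -0.1223,  0.17  ])]
[ 0.46927268 -0.07723269  0.17354689] [ 0.4700581  -0.1186684   0.17395214] [ 0.48484971 -0.05143107  0.12100486] [ 0.49077096 -0.08656995  0.14267408] [ 0.49619091 -0.07699564  0.14486194]
```

jog_arm([
  {"dx":0,"dy":0.1,"dz":-0.8,"turn":0},
  {"dx":0,"dy":0.1,"dz":-0.8,"turn":0},
  {"dx":0,"dy":0.1,"dz":-0.6,"turn":0},
  {"dx":0,"dy":0,"dz":-0.1,"turn":0},
  {"dx":0,"dy":0,"dz":0,"turn":0},
  {"dx":0,"dy":0,"dz":0,"turn":0},
  {"dx":0,"dy":0,"dz":0,"turn":0},
])

```text
time: 3.32
tool_pos: [0.4595, -0.0946, 0.1408]
tcp_rot: [-3.141, -0.023, -0.001]
wrist_force: [0.7, 2.4, 3.4]
width: 0.423
```

jog_arm([
  {"dx":0,"dy":0,"dz":-0.15,"turn":0},
  {"dx":0,"dy":0,"dz":-0.15,"turn":0},
  {"dx":0,"dy":0,"dz":0,"turn":0},
  {"dx":0,"dy":0,"dz":0,"turn":0},
  {"dx":0,"dy":0,"dz":0,"turn":0},
])

```text
time: 3.73
tool_pos: [0.4595, -0.0944, 0.1376]
tcp_rot: [-3.141, -0.023, -0.001]
wrist_force: [1.5, 5.5, 5.9]
width: 0.423
```

jog_arm([
  {"dx":0,"dy":0,"dz":-0.15,"turn":0},
  {"dx":0,"dy":0,"dz":-0.15,"turn":0},
  {"dx":0,"dy":0,"dz":0,"turn":0},
  {"dx":0,"dy":0,"dz":0,"turn":0},
  {"dx":0,"dy":0,"dz":0,"turn":0},
])

```text
time: 4.15
tool_pos: [0.4596, -0.0943, 0.1363]
tcp_rot: [-3.14, -0.023, -0.001]
wrist_force: [-3.6, 5.8, 15.7]
width: 0.421
```

```bash
python3 - <<'E'
from h import *
s=bot.read_state(); print(s["torque"],s["tool_pos"],s["wrist_force"])
i,p,d=snap("wrist","w7")
f=K(i); v,u=np.mgrid[0:400,0:640]; W=(np.stack([(u-i["cx"])/f*d,(v-i["cy"])/f*d,d],-1)-i["t"])@np.array(i["R"])
m=(d>0)&(W[...,0]>.475)&(W[...,0]<.505)&(W[...,1]>-.095)&(W[...,1]<-.055)&(W[...,2]>.12)
for y in np.arange(-.095,-.05,.005):
  q=m&(abs(W[...,1]-y)<.002); print(round(y,3),q.sum(),np.median(W[q][:,2]).round(4) if q.any() else 0)
E
```

```text
[1.35708233 0.6178146  0.07959918] [ 0.45962885 -0.09431182  0.13629279] [-3.59548817  5.75394624 15.65641447]
-0.095 319 0.1405
-0.09 610 0.1406
-0.085 744 0.1399
-0.08 1771 0.2157
-0.075 2047 0.2125
-0.07 1428 0.2067
-0.065 592 0.1367
-0.06 511 0.1355
-0.055 42 0.1231
```

The paddle now slopes down to +y (0.140 to 0.1355), so it's at its stop at about 16 N. I'll slide along +x.

jog_arm([
  {"dx":0.3,"dy":0,"dz":0,"turn":0},
  {"dx":0.3,"dy":0,"dz":0,"turn":0},
  {"dx":0.3,"dy":0.01,"dz":0,"turn":0},
  {"dx":0.3,"dy":0,"dz":0,"turn":0},
  {"dx":0.3,"dy":0,"dz":0,"turn":0},
  {"dx":0.3,"dy":0.01,"dz":0,"turn":0},
  {"dx":0,"dy":0,"dz":0,"turn":0},
  {"dx":0,"dy":0,"dz":0,"turn":0},
])

```text
time: 4.87
tool_pos: [0.4704, -0.0938, 0.1358]
tcp_rot: [-3.139, -0.026, 0.024]
wrist_force: [-24.2, 4.7, 32.0]
width: 0.42
```

```bash
python3 - <<'E'
from h import *
i,p,d=snap("wrist","w8");s=bot.read_state(); print(s["tool_pos"],s["wrist_force"],s["torque"],s["q"])
f=K(i); v,u=np.mgrid[0:400,0:640]; W=(np.stack([(u-i["cx"])/f*d,(v-i["cy"])/f*d,d],-1)-i["t"])@np.array(i["R"])
m=(d>0)&(W[...,2]>.152)&(W[...,2]<.164)&(W[...,1]<-.105)&(W[...,1]>-.14)&(W[...,0]>.472)&(v<240)
print("tab top x",np.percentile(W[m][:,0],[5,50,95]),m.sum())
cv2.imwrite("pics/w8b.png",cv2.resize(p[:,:,::-1][100:380,180:460],None,fx=2,fy=2,interpolation=cv2.INTER_CUBIC))
E
```

```text
[ 0.47043627 -0.0938216   0.13577718] [-23.53033095   5.26396929  33.14921595] [1.51452909 4.17531096 0.49006576] [-0.24742504 -0.01461876  2.1008594  -0.00213236  1.07080874  1.30787228]
tab top x [0.48773733 0.48817009 0.48855149] 70
```

View pics/w8b.png

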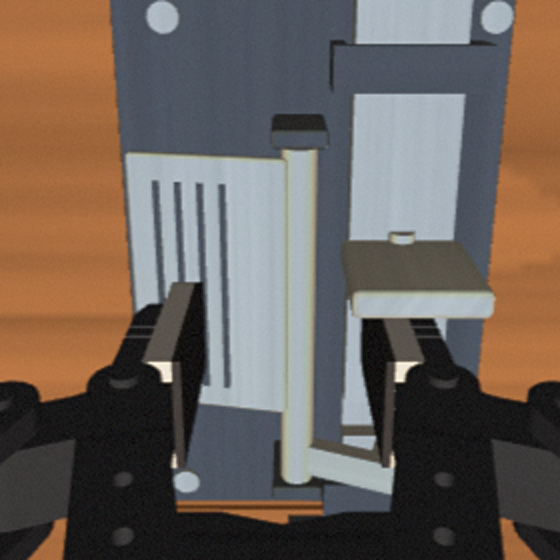

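The bolt has started moving (about 4 mm, tooth arm visibly raised at crop (350,465)), but the paddle is pressed at 33 N and friction is dragging. I'll ease off a little and continue.

jog_arm([
  {"dx":0,"dy":0,"dz":0.1,"turn":0},
  {"dx":0,"dy":0,"dz":0.1,"turn":0},
  {"dx":0.1,"dy":0,"dz":0,"turn":0},
  {"dx":0.2,"dy":0,"dz":0,"turn":0},
  {"dx":0.2,"dy":0,"dz":0,"turn":0},
  {"dx":0,"dy":0,"dz":0,"turn":0},
])

```text
time: 5.42
tool_pos: [0.4763, -0.0939, 0.1362]
tcp_rot: [-3.14, -0.025, 0.021]
wrist_force: [-17.4, 4.7, 20.0]
width: 0.419
```

jog_arm([
  {"dx":0.2,"dy":0,"dz":0.05,"turn":0},
  {"dx":0.2,"dy":0,"dz":0,"turn":0},
  {"dx":0.2,"dy":0.01,"dz":0,"turn":0},
  {"dx":0.2,"dy":0,"dz":0,"turn":0},
  {"dx":0.2,"dy":0.01,"dz":0,"turn":0},
  {"dx":0.2,"dy":0,"dz":0,"turn":0},
  {"dx":0,"dy":0,"dz":0,"turn":0},
])

```text
time: 6.0
tool_pos: [0.4891, -0.0939, 0.1364]
tcp_rot: [-3.14, -0.025, 0.018]
wrist_force: [-13.4, 3.9, 15.8]
width: 0.421
```

jog_arm([
  {"dx":0.2,"dy":0,"dz":0,"turn":0},
  {"dx":0.2,"dy":0,"dz":0,"turn":0},
  {"dx":0.2,"dy":0.01,"dz":0,"turn":0},
  {"dx":0,"dy":0,"dz":0,"turn":0},
  {"dx":0,"dy":0,"dz":0,"turn":0},
])

```text
time: 6.42
tool_pos: [0.4955, -0.0938, 0.1364]
tcp_rot: [-3.14, -0.025, 0.017]
wrist_force: [-12.1, 3.7, 13.5]
width: 0.417
```

jog_arm([
  {"dx":0.15,"dy":0,"dz":0,"turn":0},
  {"dx":0.15,"dy":0,"dz":0,"turn":0},
  {"dx":0,"dy":0,"dz":0,"turn":0},
  {"dx":0,"dy":0,"dz":0,"turn":0},
])

```text
time: 6.75
tool_pos: [0.4974, -0.0938, 0.1363]
tcp_rot: [-3.14, -0.024, 0.02]
wrist_force: [-15.5, 4.0, 17.1]
width: 0.419
```

jog_arm([
  {"dx":0.15,"dy":0,"dz":0,"turn":0},
  {"dx":0.1,"dy":0,"dz":0,"turn":0},
  {"dx":0,"dy":0,"dz":0,"turn":0},
  {"dx":0,"dy":0,"dz":0,"turn":0},
])

```text
time: 7.08
tool_pos: [0.4975, -0.0938, 0.1363]
tcp_rot: [-3.14, -0.024, 0.029]
wrist_force: [-23.0, 3.2, 21.8]
width: 0.425
```

```bash
python3 - <<'E'
from h import *
i,p,d=snap("wrist","w9");s=bot.read_state(); print(s["tool_pos"],s["wrist_force"])
f=K(i); v,u=np.mgrid[0:400,0:640]; W=(np.stack([(u-i["cx"])/f*d,(v-i["cy"])/f*d,d],-1)-i["t"])@np.array(i["R"])
m=(d>0)&(W[...,2]>.155)&(W[...,2]<.164)&(W[...,1]<-.105)&(W[...,1]>-.14)&(v<235)
print("tab top x",np.percentile(W[m][:,0],[2,50,98]),m.sum())
E
```

```text
[ 0.49748009 -0.093755    0.13628284] [-23.28049573   3.1979454   23.63989531]Traceback (most recent call last):
  File "<stdin>", line 5, in <module>
    return _quantile_unchecked(
        a, q, axis, out, overwrite_input, method, keepdims, weights)
    return _ureduce(a,
                    func=_quantile_ureduce_func,
    ...<5 lines>...
                    overwrite_input=overwrite_input,
                    method=method)
    r = func(a, **kwargs)
    result = _quantile(arr,
                       quantiles=q,
    ...<2 lines>...
                       out=out,
                       weights=wgt)
    slices_having_nans = np.isnan(arr[-1, ...])
                                  ~~~^^^^^^^^^
IndexError: index -1 is out of bounds for axis 0 with size 0
```

The bolt is at its stop: the arm moved 0.1 mm for 2.5 mm commanded, and the computed draw is about 31.5 mm. I'll ease the push, lift straight up so the catch springs, then back off and clear.

jog_arm([
  {"dx":-0.3,"dy":0,"dz":0,"turn":0},
  {"dx":0,"dy":0,"dz":0.3,"turn":0},
  {"dx":0,"dy":0,"dz":0.4,"turn":0},
  {"dx":0,"dy":0,"dz":0.4,"turn":0},
  {"dx":-0.3,"dy":0,"dz":0.3,"turn":0},
  {"dx":-0.5,"dy":0,"dz":0,"turn":0},
  {"dx":-0.5,"dy":0,"dz":0.5,"turn":0},
  {"dx":0,"dy":0,"dz":1.5,"turn":0},
  {"dx":0,"dy":0,"dz":2.5,"turn":0},
  {"dx":0,"dy":0,"dz":2.5,"turn":0},
  {"dx":0,"dy":0,"dz":2.5,"turn":0},
  {"dx":0,"dy":0,"dz":0,"turn":0},
])

```text
time: 8.13
tool_pos: [0.4927, -0.0955, 0.2523]
tcp_rot: [3.138, 0.023, 0.016]
wrist_force: [0.5, 0.3, 0.7]
width: 0.418
```

```bash
python3 - <<'E'
from h import *
for k in range(3): i,p,d=snap("wrist","w10")
s=bot.read_state(); print(s["time"],s["tool_pos"],s["wrist_force"])
f=K(i);R=np.array(i["R"]);t=np.array(i["t"])
for q in ([.480,-.1196,.159],[.512,-.1192,.159]):
    c=R@np.array(q)+t; print(q,c[:2]/c[2]*f+[i["cx"],i["cy"]])
v,u=np.mgrid[0:400,0:640]; W=(np.stack([(u-i["cx"])/f*d,(v-i["cy"])/f*d,d],-1)-i["t"])@R
m=(d>0)&(W[...,2]>.152)&(W[...,2]<.166)&(W[...,1]<-.105)&(W[...,1]>-.135)&(W[...,0]>.46)&(W[...,0]<.54)
print("tab",np.median(W[m],0),m.sum())
for y in np.arange(-.085,-.05,.005):
  q=(d>0)&(abs(W[...,1]-y)<.002)&(W[...,0]>.46)&(W[...,0]<.5); print(round(y,3),np.median(W[q][:,2]).round(4))
cv2.imwrite("pics/w10b.png",cv2.resize(p[:,:,::-1][80:320,200:440],None,fx=2.3,fy=2.3,interpolation=cv2.INTER_CUBIC))
E
```

```text
8.2833 [ 0.48942361 -0.09455251  0.24595062] [ 0.29949516  0.03662268 -1.03342529]
[0.48, -0.1196, 0.159] [356.04540137 214.89391596]
[0.512, -0.1192, 0.159] [357.47532191 171.79384693]
tab [ 0.51266965 -0.11961726  0.15862104] 375
-0.085 0.1441
-0.08 0.1446
-0.075 0.275
-0.07 0.1461
-0.065 0.2572
-0.06 0.3016
-0.055 0.3041
-0.05 0.3133
```

View pics/w10b.png

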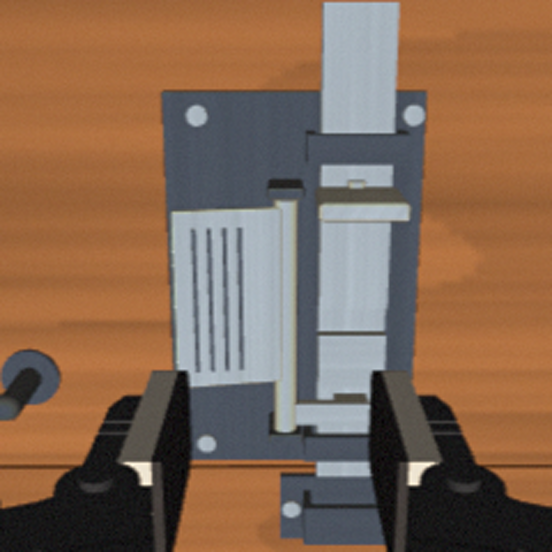

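The tab has moved from x 0.480 to 0.5127 and the paddle is back up (0.144 to 0.146, rising to +y). The tooth arm lies flat on the bolt, the nose is out of the keeper, and the fingers are clear.

```bash
python3 -c "
from workcell import bot
print(bot.finish_job())"
```

```text
the job is handed in; nothing more can be done
None
```

The bolt is drawn fully back and locked by the catch, and the job is handed in at about 8.3 s of the 32 s.

**What I did:** I pressed the paddle down to its stop with one fingertip. Keeping it down, I pushed the tab with the other until the bolt hit its stop. Then I lifted the fingers straight up so the catch sprang back, and moved clear.

**Last checks:**
- **Bolt:** the tab moved from x 0.480 to 0.5127 m, about 32 mm, and the last picture shows the nose out of the keeper.
- **Catch:** the paddle is back at its rest height and slopes up to +y again, and the tooth arm lies flat on the bolt. I did not test the lock by pushing the bolt back.
- **Contact:** the wrist force at the end was about 1 N, with the fingers about 9 cm above the mechanism.
- **Lid and other objects:** nothing came near the jar, hammer, screwdriver or glue bottle. I did not measure the lid or those objects again at the end.

**What went less smoothly:**
- Some move calls were refused until every row had all four values. This cost only a little time.
- Partway through the push, the force on the paddle rose to 33 N and friction held the finger back. I eased off to about 15–20 N and carried on. The highest readings were 33 N down and 24 N sideways, about 41 N in all, against the 120 N wrist limit.
- My first estimate of the paddle's position was 7 mm off its given spacing from the tab, so I used the given spacing. The close view agreed with it to within 2–3 mm.

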